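# Lay out the stamping station in its row

### The job

Set up the stamping station as one straight row between the calculator and the label roll: put the ink pad exactly halfway between those two with its long side across the row, and stand the rubber stamp upright on the middle of the pad, its block lengthwise along the pad. Stand the jar halfway between the ink pad and the label roll, and the stapler on its base halfway between the ink pad and the calculator, its length across the row. Leave the crimson-striped box and the red cutter where they are.

Things in the scene. Friction and masses are not known exactly. Their poses are not given: they have to be found in the camera images.
- calculator: grey desk calculator, 116 x 70 x 15 mm, lying face up, fixed; it is one end of the row (left or right); origin at the centre of its underside, x along the 116 mm length, which points along the row towards or away from the label roll, y along the 70 mm width (across the row), z up
- label_roll: white label roll standing on its end, diameter 84 to 89 mm, 61 mm tall, fixed; the other end of the row, its centre 480 mm from the calculator's centre; origin at the centre of its underside, z up
- ink_pad: closed blue ink pad tin, 64 mm wide, 91 mm long, 18 mm high (the lid does not open), loose, about 0.09 kg; origin at the centre of its underside, x across the width, y along the length, flat lid top 18 mm above the origin; grasp across the 64 mm width
- stapler: small stapler, teal above and black below, 28 x 122 x 36 mm, standing on its base, loose, about 0.16 kg; origin at the centre of its underside, x across the 28 mm width, y along the 122 mm length; upper part 24 mm wide from 22 to 36 mm above the underside; grasp across its width at the middle
- jar: round white jar with a pink screw lid, diameter 53 mm, 46 mm tall, upright, loose, about 0.12 kg; origin at the centre of its underside, z up; grasp across its diameter
- stamp: wooden rubber stamp standing upright, 76 mm tall, loose, about 0.06 kg: a block 26 x 62 mm and 20 mm high with an upright round handle above its middle, 18 mm thick from 20 to 44 mm and a 24 mm thick knob from 44 to 76 mm above the underside; origin at the centre of its underside, x across the 26 mm width, y along the 62 mm length, z up; grasp the knob
- crimson_box: white product box with crimson (dark red) edge stripes, 60 x 155 x 45 mm, loose, to be left where it is; origin at the centre of its underside, y along its length
- red_cutter: red box cutter, 22 x 161 x 16 mm, loose, to be left where it is; origin at the centre of its underside, y along its length
There are look-alikes about, which are no part of the job. Leave any turquoise look-alike of the ink_pad alone.

How it is judged:
By the outcome, as a careful person would: the job done as asked, in the order asked, and still so for the second after the job is handed in, with the robot touching nothing.
It also fails if it takes over 109 s, if anything falls off the work surface, if the arm or the gripper's body presses on something with over 40 N, if the wrist force passes 120 N, or if a joint passes its speed limit or range.

### The arm

A 6-joint arm with a two-finger parallel gripper is mounted at the origin on a cart in front of the work surface, level with it; the furniture and walls round the work are solid. World frame = base frame: x ahead of the robot, y to its left, z up, the work surface at z = 0. Lengths are in m, angles in rad, forces in N, time in s.
With the tool pointing down it reaches from about 0.4 to 0.925 m from the base axis. Payload 3.4 kg.
Tool frame: the origin (TCP) lies midway between the tips of the shut fingers; the grasp point (between the pads) lies 19 mm behind it; z points along the fingers, y is the line along which they close (so a half turn about z gives the same grasp; the last joint's range is limited). The gripper opens to 85 mm and grips with 20 to 120 N. Pads are 22 mm wide; open, the fingers measure 114 mm over their backs; the gripper's body (76 mm by 85 mm) begins 54 mm behind the grasp point. The pads swing forward as they close: fully open they stand 13 mm farther back than shut.
Start: joints at [-1.185, 0.307, 1.506, -0, 1.328, -0.073], TCP at [0.255, -0.515, 0.231] pointing down, gripper open.
Joint ranges: [-3.12, 3.12], [-1.05, 2.28], [0.14, 2.33], [-1.42, 4.57], [0.1, 2.73], [-2.68, 2.68]. Speed limits (rad/s): [2.57, 2.57, 3.14, 3.14, 3.14, 3.14].

### API

Orientations are given as a unit quaternion [w, x, y, z].
In Python, from cell import manip, viewer, job gives the robot as it stands.
- The arm moves only by the tool step_arm, never from a script. Its argument "series" is a list of rows, each a list of 2 entries, a list of its own where there are three numbers: the shift along the world's x, y, z normalised to -1 to 1, where 1 is 0.03 m, then the turn about the world's z normalised to -1 to 1, where 1 is 8 degrees. In form: [[[tx, ty, tz], twist], ...]. A call has 1 to 8 rows; each row shifts and turns the commanded pose from where the row before left it; what a row does not reach is not made up. A row lasts 1/8 s, in which the tool goes at most 62.5 mm and 10.7 degrees, less where a joint would pass 70% of its speed; a pose out of reach is approached as far as the arm can. A call with a number of a shift or a turn outside -1 to 1 is refused whole. A call with a gripper value outside its range is refused whole. "grip" is the opening, from 0 (shut) to 1 (fully open), set as the call begins (left out, the last holds). The fingers move at their own pace and stop on an object; "squeeze" is the grip in N (left out, the last holds). Time passes only in rows, so rows that do not move let the fingers close. It gives the time, the measured TCP pose, the force, the opening and the grip force at its end, in the units of the state.
- manip.get_obs(): the state, without advancing time (a new reading comes with each control period).
- viewer.get_image(name): name is "scene" or "top"; returns the picture (420x560x3 uint8, red, green, blue); there is no depth.
- viewer.camera_model(name): a dict with "mtx" (3x3 intrinsics, pixels), "world_to_cam" (4x4, takes a point from world to camera coordinates). Camera axes: x right, y down, z forward; pixel columns grow to the right and rows downward; lengths in m; the calibration is good to about 2 mm. A picture is of the moment at which its call begins. camera_model takes no time and is no camera call.
- job.hand_in(): hands the job in; it is judged then, once.
The state is a dict: "time_s": time; "joints": joint angles; "joint_velocities": joint speeds; "joint_torque": joint torques, N m; "tcp_pos": TCP position; "orientation": TCP orientation; "force": force on the tool from outside, world axes, zero at the start; "ft_torque": the same for the moment, N m; "grip_width": finger opening in m; "finger_force": force on a finger pad.
Only numpy, scipy, OpenCV 4.12 (cv2) and the standard library are available. Lean on these libraries where they do the work, as an engineer would, in place of code of your own. Each camera call takes 0.05 s, during which the arm holds its last target. There are 200 camera calls.

## Working session

There is one attempt and no reset: what is moved stays moved. The work goes in short steps, Python scripts to look and compute and a tool call to move; the robot and the scene stay as the last step left them, time stands still between calls to the robot, and variables do not carry over. Pictures are saved under pics/ and viewed, at most 14 in all, crops included, and the job is handed in when it is done.

Besides the shell and the picture viewer there is one more tool, called after "Call:" by a JSON object that holds its "method" and its "body". step_arm: Moves the arm, as the interface text tells. Scaled input: -1 to 1 covers 0.03 m each way for a shift and 8 degrees each way for a turn. Its arguments: {"type":"object","properties":{"series":{"type":"array"},"grip":{"type":"number"},"squeeze":{"type":"number"}},"required":["series"]}

```bash
mkdir -p pics; ls
cat > h.py <<'E'
import numpy as np, cv2
from cell import manip, viewer, job
def img(n): return np.array(viewer.get_image(n))
def save(im,f): cv2.imwrite('pics/'+f,im[:,:,::-1])
def ray(n,px,z):
    c=viewer.camera_model(n);K=np.array(c['mtx']);T=np.array(c['world_to_cam'])
    R=T[:3,:3];o=-R.T@T[:3,3];p=np.atleast_2d(np.array(px,float))
    d=(R.T@np.linalg.inv(K)@np.c_[p,np.ones(len(p))].T).T
    return o+d*((z-o[2])/d[:,2])[:,None]
def proj(n,P):
    c=viewer.camera_model(n);K=np.array(c['mtx']);T=np.array(c['world_to_cam'])
    q=T[:3,:3]@np.array(P,float)+T[:3,3];q=K@q;return q[:2]/q[2]
E
python3 - <<'E'
from h import *
for n in('top','scene'):
    im=img(n);save(im,n+'0.png')
    c=viewer.camera_model(n);T=np.array(c['world_to_cam']);print(n,-T[:3,:3].T@T[:3,3])
    print(ray(n,[[0,0],[559,0],[0,419],[559,419],[280,210]],0)[:,:2].round(3).tolist())
o=manip.get_obs();print(o)
E
```

```text
pics
top [ 0.45938296 -0.0922214   1.3825759 ]
[[1.232, 0.755], [1.183, -0.924], [0.001, 0.738], [-0.038, -0.844], [0.574, -0.072]]
scene [-0.14853465  0.62823918  1.00897962]
[[3.026, -0.189], [0.806, -2.686], [0.561, 0.746], [-0.262, -0.111], [0.621, -0.131]]
{'time_s': 0.1, 'joints': array([-1.18447977e+00,  3.07467658e-01,  1.50753712e+00, -1.94343573e-05,
        1.32837634e+00, -7.34975540e-02]), 'joint_velocities': array([ 0.00049407, -0.00212994, -0.00229531,  0.00011896, -0.00043637,
        0.00189227]), 'joint_torque': array([ 7.78970152e-04, -4.58526742e+01, -2.52608514e+01, -1.37599582e-04,
        5.48631666e-03,  1.83998139e-06]), 'tcp_pos': array([ 0.25491478, -0.51471919,  0.23049275]), 'orientation': array([-8.81846095e-04,  9.73686658e-01,  2.27889212e-01, -1.48612490e-04]), 'force': array([-0.27079935, -0.08440071,  0.09358661]), 'ft_torque': array([ 0.00293473, -0.01482323, -0.01271311]), 'finger_force': 0.0, 'grip_width': 0.0852689691769442}
```

View pics/top0.png

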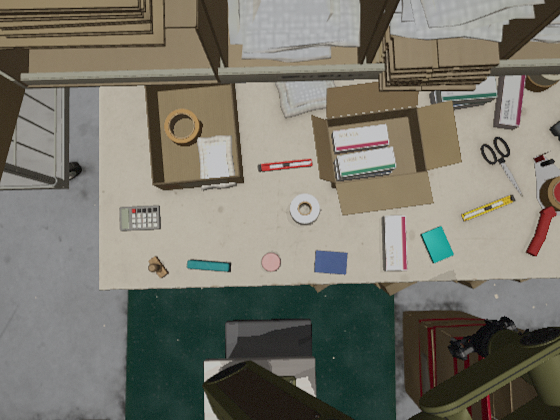

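View pics/scene0.png

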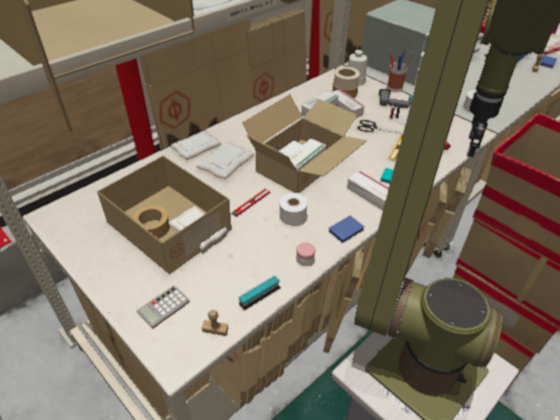

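The top view shows the calculator (140,218), label roll (304,209), ink pad (331,262), jar (271,262), stapler (209,266) and stamp (158,267). Possible mistakes:
- **Ink pad:** blue (331,262) or turquoise (437,245). I choose the blue one.
- **Stapler:** the only teal bar is at (209,266).
- **Jar:** pink lid at (271,262).
- **Stamp:** (158,267). Another small one appears at the far right of the scene view (545,60), so I ignore that.
- **Label roll:** white (304,209). The tan tape rolls at (182,126) and (550,193) are not it.

```bash
cat > seg.py <<'E'
from h import *
# name: (window u0,v0,u1,v1), hsv lo, hi
B={'pad':((100,100),(135,255),(25,255)),'stapler':((80,100),(98,255),(60,255))}
def mask(im,hr,sr,vr,w):
    h=cv2.cvtColor(im,cv2.COLOR_RGB2HSV).astype(int);H,S,V=h[...,0],h[...,1],h[...,2]
    m=((H>=hr[0])&(H<=hr[1]) if hr[0]<=hr[1] else (H>=hr[0])|(H<=hr[1]))&(S>=sr[0])&(S<=sr[1])&(V>=vr[0])&(V<=vr[1])
    o=np.zeros(m.shape,np.uint8);u0,v0,u1,v1=w;o[v0:v1,u0:u1]=m[v0:v1,u0:u1];return o
def blob(n,im,hr,sr,vr,w,z):
    k=6;u0,v0,u1,v1=w
    big=cv2.resize(im[v0:v1,u0:u1],None,fx=k,fy=k,interpolation=cv2.INTER_CUBIC)
    m=mask(big,hr,sr,vr,(0,0,big.shape[1],big.shape[0]))
    c=max(cv2.findContours(m,0,1)[0],key=cv2.contourArea)[:,0,:]
    px=(cv2.convexHull(c)[:,0,:]+.5)/k-.5+[u0,v0]
    P=ray(n,px,z)[:,:2]*1000
    (cx,cy),(a,b),t=cv2.minAreaRect(P.astype(np.float32))
    if a<b: a,b,t=b,a,t+90   # t: direction of long side from x
    t=(t+90)%180-90
    (ex,ey),r=cv2.minEnclosingCircle(P.astype(np.float32))
    return dict(c=(round(cx,1),round(cy,1)),size=(round(a,1),round(b,1)),ang=round(t,1),circ=(round(ex,1),round(ey,1),round(2*r,1)),px=px.mean(0).round(1))
E
python3 - <<'E'
from seg import *
im=img('top')
c=lambda u0,v0,u1,v1:cv2.resize(im[v0:v1,u0:u1],(0,0),fx=3,fy=3,interpolation=cv2.INTER_CUBIC)
save(c(110,190,360,290),'crop1.png')
h=cv2.cvtColor(im,cv2.COLOR_RGB2HSV)
for p in [(331,262),(209,266),(271,262),(155,264),(130,212),(120,218),(315,209),(330,220),(160,272)]: print(p,h[p[1],p[0]])
print('pad',blob('top',im,(100,135),(80,255),(25,255),(300,235,360,285),.018))
print('stap',blob('top',im,(80,98),(100,255),(60,255),(175,245,240,285),.036))
print('jar',blob('top',im,(170,8),(50,255),(100,255),(250,240,295,285),.046))
E
```

```text
(331, 262) [111 105 134]
(209, 266) [ 90 140 140]
(271, 262) [  5  48 192]
(155, 264) [ 16 105  78]
(130, 212) [ 26  13 135]
(120, 218) [ 17  18 129]
(315, 209) [105   3 196]
(330, 220) [ 22  27 181]
(160, 272) [ 16 108 127]
pad {'c': (420.0, -212.2), 'size': (89.1, 60.3), 'ang': 84.2, 'circ': (420.4, -212.7, 104.6), 'px': array([329.5, 261.8])}
stap {'c': (420.8, 134.8), 'size': (117.8, 24.4), 'ang': 83.9, 'circ': (421.6, 134.6, 118.1), 'px': array([211.4, 265.6])}
jar {'c': (425.7, -43.1), 'size': (52.7, 52.5), 'ang': 88.5, 'circ': (426.3, -42.7, 53.8), 'px': array([270.9, 261.9])}
```

View pics/crop1.png

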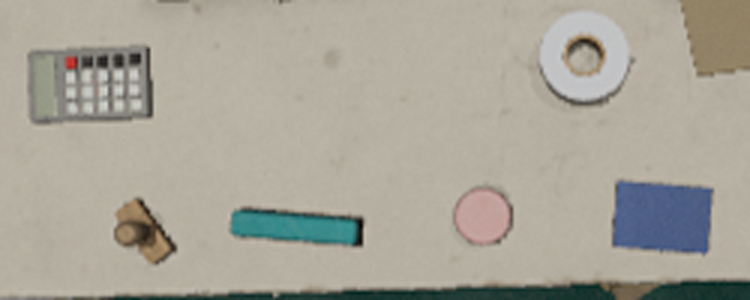

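Crop 1 confirms the blue pad (crop 663,217), jar lid (483,215), teal stapler (296,226), stamp (140,230), calculator (90,84) and roll (584,57). Next I measure the two row ends and the stamp.

Run:
```python
from seg import *
im=img('top')
A=(0,180);F=(0,255)
for v in (140,150,160): print('calc',blob('top',im,A,F,(0,v),(112,198,170,238),.015))
for s in (14,17,20):print('roll',blob('top',im,A,(0,s),(140,255),(280,185,335,226),.061))
for s in (55,70): print('stampblock',blob('top',im,(5,25),(s,255),(40,255),(140,250,178,285),.020))
s=img('scene')
h=cv2.cvtColor(s,cv2.COLOR_RGB2HSV)
for p in [(213,315),(210,328),(305,248),(260,290),(294,200),(346,229)]: print(p,h[p[1],p[0]])
print('pad s',blob('scene',s,(100,125),(110,255),(25,255),(322,210,372,250),.018))
print('jar s',blob('scene',s,(168,8),(60,255),(100,255),(290,238,322,268),.046))
save(cv2.resize(s[190:345,130:375],(0,0),fx=3.2,fy=3.2,interpolation=cv2.INTER_CUBIC),'crop2.png')
save(cv2.resize(im[245:290,135:245],(0,0),fx=7,fy=7,interpolation=cv2.INTER_CUBIC),'crop3.png')
```

```text
calc {'c': (561.1, 332.7), 'size': (119.9, 71.8), 'ang': -89.1, 'circ': (560.5, 333.1, 134.4), 'px': array([137.3, 218. ])}
calc {'c': (561.1, 332.9), 'size': (120.5, 72.7), 'ang': -89.1, 'circ': (560.5, 333.2, 135.5), 'px': array([138.8, 217.9])}
calc {'c': (561.3, 332.9), 'size': (121.4, 74.1), 'ang': -89.1, 'circ': (560.5, 333.2, 136.4), 'px': array([137.8, 218. ])}
roll {'c': (573.0, -140.8), 'size': (84.0, 83.6), 'ang': 13.7, 'circ': (573.1, -140.8, 84.8), 'px': array([304.4, 207.9])}
roll {'c': (573.0, -141.1), 'size': (84.4, 84.0), 'ang': -1.5, 'circ': (573.2, -141.0, 85.3), 'px': array([304.6, 207.9])}
roll {'c': (573.3, -141.0), 'size': (85.2, 84.5), 'ang': 47.6, 'circ': (573.5, -141.1, 85.7), 'px': array([304.5, 207.3])}
stampblock {'c': (416.5, 285.3), 'size': (63.7, 40.9), 'ang': 35.6, 'circ': (419.6, 280.0, 67.1), 'px': array([156.9, 266.7])}
stampblock {'c': (416.6, 285.3), 'size': (62.9, 40.0), 'ang': 35.2, 'circ': (420.3, 279.3, 65.7), 'px': array([157.4, 267.4])}
(213, 315) [ 16  92 152]
(210, 328) [ 16  95 166]
(305, 248) [  2  66 216]
(260, 290) [ 91 162 161]
(294, 200) [ 17 103  89]
(346, 229) [111 107 160]
pad s {'c': (415.1, -204.4), 'size': (89.5, 59.6), 'ang': 84.1, 'circ': (412.3, -202.7, 99.2), 'px': array([345.7, 231. ])}
jar s {'c': (420.9, -33.8), 'size': (59.1, 48.0), 'ang': -47.0, 'circ': (420.1, -34.7, 59.4), 'px': array([305.4, 250.9])}
```

View pics/crop2.png

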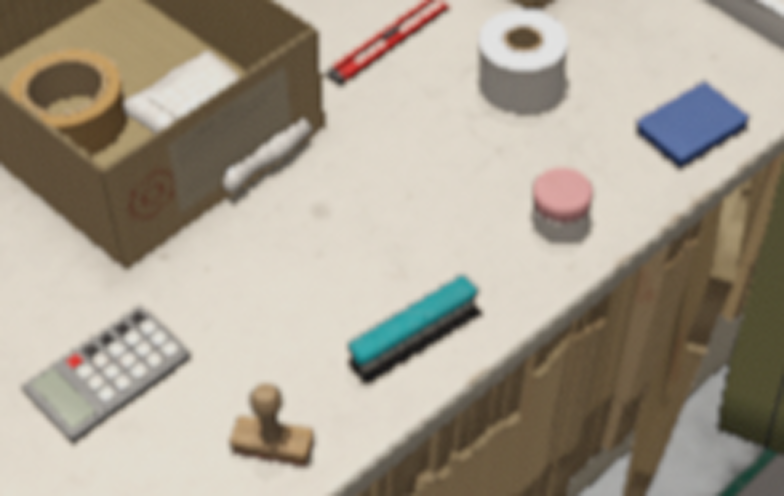

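View pics/crop3.png

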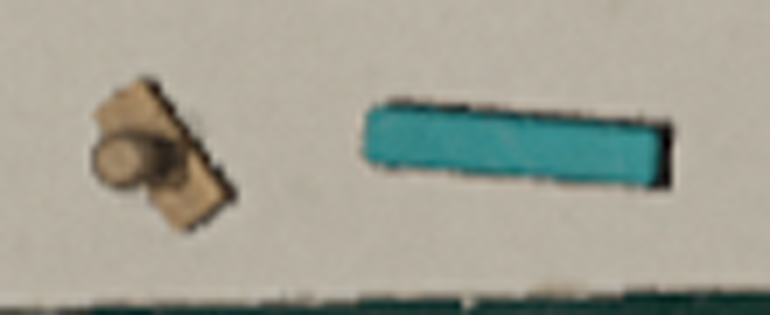

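Crops 2 and 3 show the stamp block at about 36° with its knob leaning left from parallax, and the stapler with its black base showing at the right end. The row runs from about (561,335) to (573,-141) mm. The two cameras disagree by a few mm, so I'll calibrate against the gripper as I go, starting with the pad.

Call:
{"method": "step_arm", "body": {"series": [[[0.46,0.84,0],0.9],[[0.46,0.84,0],0.9],[[0.46,0.84,0],0.9],[[0.46,0.84,0],0.9],[[0.46,0.84,0],0.9],[[0.46,0.84,0],0.9],[[0.46,0.84,0],0.9],[[0.46,0.84,0],0.9]], "grip": 1, "squeeze": 30}}

```text
time_s: 1.25
tcp_pos: [0.3659, -0.3128, 0.2313]
orientation: [0.0, 0.742, 0.67, 0.0]
force: [-0.3, -0.4, 0.3]
grip_width: 0.0854
finger_force: 0.0
```

Call:
{"method": "step_arm", "body": {"series": [[[0.46,0.84,-0.5],0],[[0.46,0.84,-0.5],0],[[0.46,0.84,-0.5],0],[[0.46,0.84,-0.5],0],[[0,0,-1],0],[[0,0,0],0],[[0,0,0],0]]}}

```text
time_s: 2.12
tcp_pos: [0.4211, -0.2133, 0.1419]
orientation: [0.0, 0.744, 0.669, 0.0]
force: [-0.1, 0.1, 0.2]
grip_width: 0.0852
finger_force: 0.0
```

Run:
```python
from seg import *
a=img('top');b=img('scene')
save(np.hstack([cv2.resize(a[220:300,270:390],(480,320)),cv2.resize(b[150:270,290:400],(320,320))]),'p1.png')
o=manip.get_obs();print(o['tcp_pos'],o['joints'])
for n in('top','scene'): print(proj(n,o['tcp_pos']))
```

```text
[ 0.42148445 -0.21375024  0.14245307] [-5.58751418e-01  2.57329252e-01  1.83997917e+00 -6.02441042e-06
  1.04195885e+00 -4.52367367e-01]
[335.28227296 262.70863985]
[351.36072625 194.46445827]
```

View pics/p1.png

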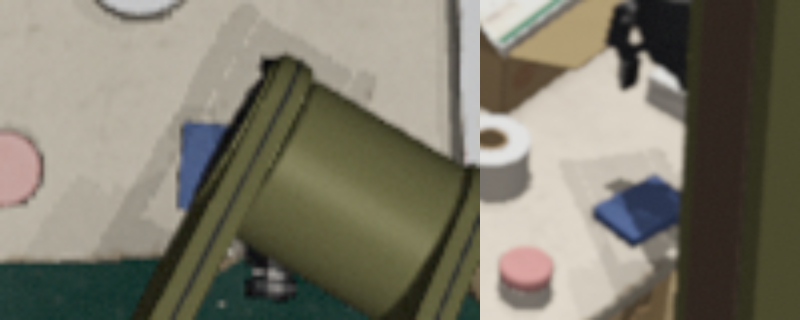

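The picture shows the tool centred over the pad, with its arm hiding most of it and nothing in the way. I'll descend and grasp.

Call:
{"method": "step_arm", "body": {"series": [[[-0.05,0.05,-1],0],[[0,0,-1],0],[[0,0,-1],0],[[0,0,-1],0],[[0,0,-0.5],0],[[0,0,0],0]]}}

```text
time_s: 2.98
tcp_pos: [0.4192, -0.2118, 0.0061]
orientation: [-0.0, 0.744, 0.668, -0.0]
force: [0.1, -0.6, 0.0]
grip_width: 0.0853
finger_force: 0.0
```

Call:
{"method": "step_arm", "body": {"series": [[[0,0,-0.25],0],[[0,0,0],0]]}}

```text
time_s: 3.22
tcp_pos: [0.4196, -0.2117, -0.0008]
orientation: [0.0, 0.744, 0.669, 0.0]
force: [-0.1, 0.5, 0.4]
grip_width: 0.0851
finger_force: 0.0
```

Call:
{"method": "step_arm", "body": {"series": [[[0,0,0],0],[[0,0,0],0],[[0,0,0],0],[[0,0,0],0],[[0,0,0],0],[[0,0,0],0]], "grip": 0}}

```text
time_s: 3.98
tcp_pos: [0.4197, -0.2117, -0.0004]
orientation: [0.001, 0.743, 0.669, 0.0]
force: [-0.8, 0.2, 5.5]
grip_width: 0.0622
finger_force: 32.1
```

Call:
{"method": "step_arm", "body": {"series": [[[0,0,0.5],0],[[0,0,1],0],[[0,0,1],0],[[0,0,1],0],[[0.408,0.858,0],-0.86],[[0.408,0.858,0],-0.86],[[0.408,0.858,0],-0.86],[[0.408,0.858,0],-0.86]]}}

```text
time_s: 4.97
tcp_pos: [0.4682, -0.1075, 0.1039]
orientation: [-0.0, 0.882, 0.471, -0.0]
force: [1.1, -0.3, -0.6]
grip_width: 0.0621
finger_force: 33.9
```

Call:
{"method": "step_arm", "body": {"series": [[[0.408,0.858,0],-0.86],[[0.408,0.858,0],-0.86],[[0.408,0.858,0],-0.86],[[0.408,0.858,0],-0.86],[[0.408,0.858,0],-0.86],[[0.408,0.858,0],-0.86],[[0.408,0.858,0],-0.86],[[0.408,0.858,0],-0.86]]}}

```text
time_s: 5.98
tcp_pos: [0.566, 0.0984, 0.1036]
orientation: [0.0, 1.0, 0.01, -0.0]
force: [0.2, 0.7, -0.8]
grip_width: 0.0627
finger_force: 33.9
```

Call:
{"method": "step_arm", "body": {"series": [[[0,0,-1],0],[[0,0,-1],0],[[0,0,-0.5],0],[[0,0,0],0],[[0,0,0],0]]}}

```text
time_s: 6.6
tcp_pos: [0.5669, 0.0974, 0.0296]
orientation: [-0.0, 1.0, 0.012, 0.001]
force: [0.6, 0.5, -1.8]
grip_width: 0.0621
finger_force: 33.9
```

Call:
{"method": "step_arm", "body": {"series": [[[0,0,-0.6],0],[[0,0,-0.37],0],[[0,0,0],0],[[0,0,0],0]]}}

```text
time_s: 7.1
tcp_pos: [0.5664, 0.0975, 0.0001]
orientation: [-0.0, 1.0, 0.012, 0.0]
force: [0.0, -0.5, -0.5]
grip_width: 0.0621
finger_force: 34.0
```

Call:
{"method": "step_arm", "body": {"series": [[[0,0,0],0],[[0,0,0],0],[[0,0,0.3],0],[[0,0,0.7],0],[[0,0,1],0],[[0,0,1],0],[[0,0,1],0]], "grip": 1}}

```text
time_s: 7.98
tcp_pos: [0.5661, 0.0975, 0.1214]
orientation: [-0.0, 1.0, 0.012, 0.0]
force: [0.8, -0.4, -0.4]
grip_width: 0.0854
finger_force: 0.0
```

Call:
{"method": "step_arm", "body": {"series": [[[-0.8,0.9,0.3],0.7],[[-0.8,0.9,0.3],0.7],[[-0.8,0.9,0],0.7],[[-0.8,0.9,0],0.7],[[-0.8,0.9,0],0.7],[[-0.8,0.9,0],0.8],[[0,0.8,0],0],[[0,0,0],0]]}}

```text
time_s: 8.98
tcp_pos: [0.4223, 0.285, 0.1385]
orientation: [-0.0, 0.951, 0.308, 0.001]
force: [-0.3, -0.5, 0.4]
grip_width: 0.0854
finger_force: 0.0
```

Run:
```python
from seg import *
a=img('top');b=img('scene')
save(np.hstack([cv2.resize(a[180:290,110:340],(0,0),fx=2.0,fy=2.0),cv2.resize(b[180:290,150:320],(0,0),fx=2.0,fy=2.0)]),'p2.png')
o=manip.get_obs();print(o['tcp_pos'],o['joints'])
print(proj('top',[.567,.097,.018]),proj('scene',[.567,.097,.018]))
print('pad',blob('top',a,(100,135),(80,255),(25,255),(180,190,270,245),.018))
print('pad s',blob('scene',b,(100,125),(80,255),(25,255),(200,220,290,290),.018))
```

```text
[0.4220869  0.28321443 0.13808448] [ 5.08228918e-01  3.08673021e-01  1.77271018e+00 -5.62503649e-04
  1.06006152e+00  1.45400860e+00]
[221.2961117  213.56852854] [234.74878839 253.14799216]
pad {'c': (563.8, 95.7), 'size': (89.1, 62.1), 'ang': 1.6, 'circ': (564.0, 95.3, 105.1), 'px': array([220.4, 214.5])}
pad s {'c': (561.7, 102.3), 'size': (96.2, 63.3), 'ang': 1.7, 'circ': (559.9, 101.8, 107.9), 'px': array([237.2, 255.6])}
```

View pics/p2.png

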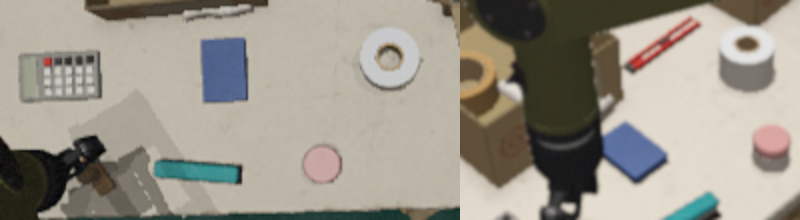

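The picture shows the pad in place between calculator and roll, roughly square, with the gripper over the stamp. By the top view it sits about 3 mm short in x. I'll check this with both cameras using half-level edges.

```bash
cat > meas.py <<'E'
from seg import *
def ends():
    t=cv2.imread('pics/top0.png')[:,:,::-1].copy();s=cv2.imread('pics/scene0.png')[:,:,::-1].copy()
    A=(0,180);F=(0,255)
    print('roll s',blob('scene',s,A,(0,22),(165,255),(275,188,312,212),.061),'\ncalc s',blob('scene',s,A,F,(0,175),(132,283,194,328),.015))
def fars(n,im,hr,sr,vr,w,z): # bounding edges in world axes, plane z
    k=6;u0,v0,u1,v1=w
    big=cv2.resize(im[v0:v1,u0:u1],None,fx=k,fy=k,interpolation=cv2.INTER_CUBIC)
    m=mask(big,hr,sr,vr,(0,0,big.shape[1],big.shape[0]))
    c=max(cv2.findContours(m,0,1)[0],key=cv2.contourArea)[:,0,:]
    P=ray(n,(c+.5)/k-.5+[u0,v0],z)[:,:2]*1000
    lo,hi=np.percentile(P,4,axis=0),np.percentile(P,96,axis=0);return lo.round(1),hi.round(1)
E
python3 - <<'E'
from meas import *
ends()
t=cv2.imread('pics/top0.png')[:,:,::-1].copy()
s=cv2.imread('pics/scene0.png')[:,:,::-1].copy()
a=img('top');b=img('scene')
A=(0,180);F=(0,255)
for st in(55,68,80): print('pad top',fars('top',a,(95,135),(st,255),F,(185,190,260,240),.018),fars('scene',b,(95,125),(st,255),F,(215,225,290,290),.018))
print('calc top',fars('top',t,A,F,(0,150),(112,198,170,238),.015))
print('roll top',fars('top',t,A,(0,15),(140,255),(280,185,335,226),.061))
print('vals',cv2.cvtColor(b,cv2.COLOR_RGB2HSV)[195:215:3,290],cv2.cvtColor(a,cv2.COLOR_RGB2HSV)[225:236,220])
save(np.hstack([cv2.resize(a[195:240,190:255],(0,0),fx=6,fy=6),cv2.resize(b[235:280,215:270],(0,0),fx=6,fy=6)]),'p3.png')
E
```

```text
roll s {'c': (575.1, -140.5), 'size': (90.0, 88.2), 'ang': 46.7, 'circ': (574.9, -140.4, 93.2), 'px': array([292.8, 200.7])} 
calc s {'c': (556.0, 340.5), 'size': (116.1, 74.6), 'ang': -88.9, 'circ': (556.9, 340.7, 131.3), 'px': array([167.4, 302. ])}
pad top (array([519.3,  64. ]), array([609. , 127.7])) (array([513.1,  69.5]), array([608.1, 134.2]))
pad top (array([519.6,  64.1]), array([608.6, 127.2])) (array([513.4,  70. ]), array([607.5, 133.9]))
pad top (array([519.8,  64.2]), array([608.2, 126.8])) (array([513.7,  70.7]), array([606.8, 133.6]))
calc top (array([524.9, 272.8]), array([597.3, 392.6]))
roll top (array([ 531.5, -182.5]), array([614.6, -99.7]))
vals [[ 60   1 228]
 [ 17  24 195]
 [ 17 106  87]
 [ 17  81 138]
 [ 15   2 225]
 [ 10   3 223]
 [ 16  23 121]] [[112 104 140]
 [111 101 139]
 [111 106 140]
 [111 103 139]
 [111 104 144]
 [113  87 123]
 [ 20  40 154]
 [ 20  28 192]
 [ 20  28 189]
 [ 21  26 189]
 [ 21  27 190]]
```

View pics/p3.png

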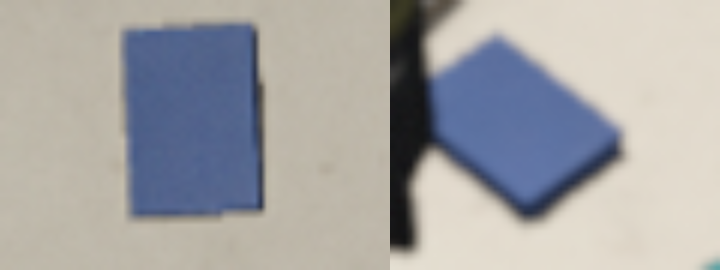

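The close crop shows both pad outlines clean. Both cameras put the pad about 4 mm short in x, and in y they straddle zero (-1.5 and +2). I'll regrasp and shift +4 mm in x.

Call:
{"method": "step_arm", "body": {"series": [[[0.686,-0.886,0],-0.614],[[0.686,-0.886,0],-0.614],[[0.686,-0.886,0],-0.614],[[0.686,-0.886,0],-0.614],[[0.686,-0.886,0],-0.614],[[0.686,-0.886,0],-0.614],[[0.686,-0.886,0],-0.614],[[0,0,0],0]]}}

```text
time_s: 10.18
tcp_pos: [0.5678, 0.0945, 0.1376]
orientation: [0.0, 1.0, 0.01, 0.0]
force: [-0.1, -0.5, 1.2]
grip_width: 0.0854
finger_force: 0.0
```

Call:
{"method": "step_arm", "body": {"series": [[[0,0,-1],0],[[0,0,-1],0],[[0,0,-1],0],[[0,0,-1],0],[[0,0,-0.6],0],[[0,0,0],0]]}}

```text
time_s: 10.92
tcp_pos: [0.5639, 0.0973, -0.0017]
orientation: [0.0, 1.0, 0.012, -0.002]
force: [0.9, -0.3, 0.5]
grip_width: 0.0854
finger_force: 0.0
```

Call:
{"method": "step_arm", "body": {"series": [[[0,0,0.05],0],[[0,0,0],0],[[0,0,0],0],[[0,0,0],0],[[0,0,0],0],[[0,0,0.2],0],[[0,0,0],0],[[0,0,0],0]], "grip": 0}}

```text
time_s: 11.92
tcp_pos: [0.5661, 0.0974, 0.0072]
orientation: [-0.0, 1.0, 0.012, -0.0]
force: [0.1, 0.7, -1.2]
grip_width: 0.0621
finger_force: 33.2
```

Call:
{"method": "step_arm", "body": {"series": [[[0.133,0,0],0],[[0,0,0],0],[[0,0,-0.2],0],[[0,0,0],0],[[0,0,0],0]]}}

```text
time_s: 12.55
tcp_pos: [0.5709, 0.0975, 0.0026]
orientation: [-0.0, 1.0, 0.012, 0.001]
force: [-1.0, -0.1, 11.7]
grip_width: 0.0622
finger_force: 34.3
```

Call:
{"method": "step_arm", "body": {"series": [[[0,0,0],0],[[0,0,0],0],[[0,0,0.3],0],[[0,0,0.7],0],[[0,0,1],0],[[0,0,1],0],[[0,0,1],0],[[0,0,0.6],0]], "grip": 1}}

```text
time_s: 13.55
tcp_pos: [0.5709, 0.0975, 0.1413]
orientation: [-0.0, 1.0, 0.012, 0.001]
force: [0.2, -0.6, 0.0]
grip_width: 0.0852
finger_force: 0.0
```

Call:
{"method": "step_arm", "body": {"series": [[[-1,0.2,0],0.7],[[-1,0.2,0],0.7],[[-1,0.2,0],0.7],[[-1,0.2,0],0.7],[[-0.6,0.2,0],0.7],[[0,0,0],0.9],[[0,0,0],0],[[0,0,0],0]]}}

```text
time_s: 14.55
tcp_pos: [0.4325, 0.1274, 0.1394]
orientation: [0.0, 0.95, 0.313, 0.0]
force: [-0.1, 0.4, 0.3]
grip_width: 0.0855
finger_force: 0.0
```

Run:
```python
from meas import *
a=img('top');b=img('scene');F=(0,255);A=(0,180)
print(manip.get_obs()['tcp_pos'])
print('pad',blob('top',a,(95,135),(68,255),F,(185,190,260,240),.018))
print('pad top',fars('top',a,(95,135),(68,255),F,(185,190,260,240),.018),fars('scene',b,(95,125),(68,255),F,(205,225,290,290),.018))
print('knob',blob('top',a,(5,25),(65,255),(40,255),(140,250,178,285),.020))
save(np.hstack([cv2.resize(a[195:290,140:250],(0,0),fx=3,fy=3),cv2.resize(b[235:340,195:320],(0,0),fx=3,fy=2.7143)]),'p4.png')
```

```text
[0.43248969 0.12737522 0.13926704]
pad {'c': (567.8, 95.8), 'size': (89.7, 62.4), 'ang': 1.5, 'circ': (567.9, 95.8, 105.5), 'px': array([221.2, 214.3])}
pad top (array([524. ,  64.2]), array([612.5, 127.2])) (array([517.1,  68.9]), array([611.2, 134. ]))
knob {'c': (459.4, 308.0), 'size': (3.0, 2.4), 'ang': -46.1, 'circ': (459.4, 308.0, 3.4), 'px': array([148.2, 253. ])}
```

View pics/p4.png

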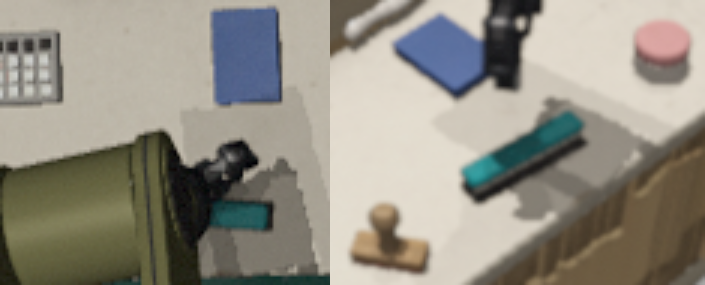

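The picture shows the pad clear at its new spot, (567.8, 95.8) in the top view against a target of (567.7, 96.8). Next is the stamp position.

Run:
```python
from meas import *
print('knob top',ray('top',[[151.9,267.9]],.076)*1000,'block top',ray('top',(np.array([[148,80],[235,195],[185,230],[95,112],[166,154]])/7+[134.6,244.6]),.02)[:,:2].round(4)*1000)
# scene: crop2 scale 3.2 offset (130,190)
k=lambda p:np.array(p)/3.2+[129.7,189.7]
print('knob scene',ray('scene',[k([266,397])],.066)*1000,'block',ray('scene',np.array([k(p) for p in [(243,419),(312,436),(302,461),(231,451)]]),.0)[:,:2]*1000)
```

```text
knob top [[418.49216222 281.42202716  76.        ]] block top [[450.2 286.2]
 [402.6 251.1]
 [389.  271.6]
 [437.8 307.9]
 [420.  279.1]]
knob scene [[421.13943679 283.44694277  66.        ]] block [[457.25027632 284.89326279]
 [408.2262102  255.81683206]
 [396.31463528 275.3950355 ]
 [440.63348592 309.10877391]]
```

Call:
{"method": "step_arm", "body": {"series": [[[-0.072,0.859,0],0],[[-0.072,0.859,0],0],[[-0.072,0.859,0],0],[[-0.072,0.859,0],0],[[-0.072,0.859,0],0],[[-0.072,0.859,0],0],[[0,0,0],0],[[0,0,0],0]]}}

```text
time_s: 15.65
tcp_pos: [0.419, 0.2814, 0.1389]
orientation: [0.0, 0.949, 0.314, -0.0]
force: [0.2, 0.2, -0.3]
grip_width: 0.0855
finger_force: 0.0
```

Call:
{"method": "step_arm", "body": {"series": [[[0,0,-1],0],[[0,0,-1],0],[[0,0,-1],0],[[0,0,-0.2],0],[[0,0,0],0]]}}

```text
time_s: 16.27
tcp_pos: [0.4193, 0.2814, 0.0433]
orientation: [0.0, 0.95, 0.314, -0.0]
force: [-0.3, -0.5, 0.2]
grip_width: 0.0853
finger_force: 0.0
```

Call:
{"method": "step_arm", "body": {"series": [[[0,0,0],0],[[0,0,0],0],[[0,0,0],0],[[0,0,0],0],[[0,0,0],0],[[0,0,0],0],[[0,0,0],0],[[0,0,0],0]], "grip": 0}}

```text
time_s: 17.27
tcp_pos: [0.4195, 0.2823, 0.0439]
orientation: [-0.0, 0.949, 0.314, 0.001]
force: [-0.3, -0.5, 6.1]
grip_width: 0.0225
finger_force: 29.2
```

Call:
{"method": "step_arm", "body": {"series": [[[0,0,0.6],0],[[0,0,1],0],[[0,0,1],0],[[0,0,0],0]]}}

```text
time_s: 17.77
tcp_pos: [0.4208, 0.283, 0.1232]
orientation: [-0.001, 0.949, 0.314, 0.003]
force: [0.1, -0.1, -1.5]
grip_width: 0.0227
finger_force: 29.5
```

Call:
{"method": "step_arm", "body": {"series": [[[0.708,-0.879,0],-0.627],[[0.708,-0.879,0],-0.627],[[0.708,-0.879,0],-0.627],[[0.708,-0.879,0],-0.627],[[0.708,-0.879,0],-0.627],[[0.708,-0.879,0],-0.627],[[0.708,-0.879,0],-0.627],[[0,0,0],0]]}}

```text
time_s: 18.77
tcp_pos: [0.5689, 0.0956, 0.1197]
orientation: [0.0, 1.0, 0.012, -0.0]
force: [-0.8, 1.1, -1.3]
grip_width: 0.0223
finger_force: 29.6
```

Call:
{"method": "step_arm", "body": {"series": [[[0,0,-0.7],0],[[0,0,-0.7],0],[[0,0,0],0],[[0,0,0],0],[[0,0,0],0]]}}

```text
time_s: 19.4
tcp_pos: [0.5684, 0.0978, 0.08]
orientation: [-0.0, 1.0, 0.013, 0.001]
force: [-0.3, 0.2, 0.4]
grip_width: 0.0222
finger_force: 29.6
```

Run:
```python
from meas import *
a=img('top');b=img('scene')
o=manip.get_obs();print(o['tcp_pos'],o['orientation'])
save(np.hstack([cv2.resize(a[190:245,185:260],(0,0),fx=5,fy=5),cv2.resize(b[200:290,195:290],(0,0),fx=4,fy=3.0556)]),'p5.png')
```

```text
[0.56840652 0.09767229 0.08001918] [-8.86549770e-05  9.99913667e-01  1.31170215e-02  7.71217090e-04]
```

View pics/p5.png

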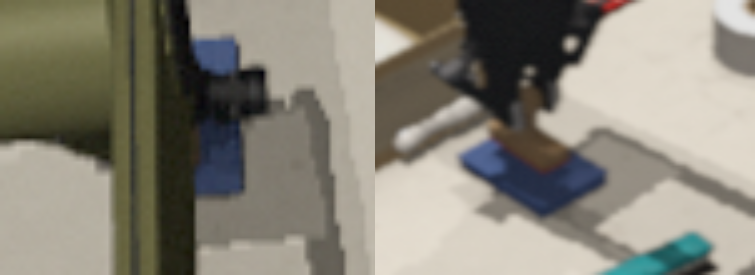

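The stamp hovers level over the pad (scene half, about (530,150)), aligned lengthwise. I'll set it down.

Call:
{"method": "step_arm", "body": {"series": [[[0,0,-0.3],0],[[0,0,-0.25],0],[[0,0,0],0],[[0,0,0],0]]}}

```text
time_s: 20.0
tcp_pos: [0.5676, 0.0974, 0.0623]
orientation: [0.0, 1.0, 0.013, -0.0]
force: [0.4, 0.2, -1.0]
grip_width: 0.0224
finger_force: 29.5
```

Call:
{"method": "step_arm", "body": {"series": [[[0,0,-0.04],0],[[0,0,0],0],[[0,0,0],0]]}}

```text
time_s: 20.38
tcp_pos: [0.5678, 0.0975, 0.0622]
orientation: [-0.0, 1.0, 0.013, 0.0]
force: [-1.5, -0.6, 6.5]
grip_width: 0.0225
finger_force: 30.0
```

Call:
{"method": "step_arm", "body": {"series": [[[0,0,0],0],[[0,0,0],0],[[0,0,0],0],[[0,0,0.4],0],[[0,0,1],0],[[0,0,1],0],[[0,0,0.9],0],[[0,0,0],0]], "grip": 1}}

```text
time_s: 21.38
tcp_pos: [0.57, 0.0977, 0.1636]
orientation: [-0.0, 1.0, 0.013, 0.003]
force: [0.1, 0.0, -0.9]
grip_width: 0.0853
finger_force: 0.0
```

Call:
{"method": "step_arm", "body": {"series": [[[-0.947,-0.93,0],0],[[-0.947,-0.93,0],0],[[-0.947,-0.93,0],0],[[-0.947,-0.93,0],0],[[-0.947,-0.93,0],0],[[0,0,0],0],[[0,0,0],0]]}}

```text
time_s: 22.25
tcp_pos: [0.4263, -0.042, 0.1604]
orientation: [-0.0, 1.0, 0.013, 0.0]
force: [0.8, -0.2, 0.8]
grip_width: 0.0853
finger_force: 0.0
```

Run:
```python
from meas import *
a=img('top');b=img('scene')
o=manip.get_obs();print(o['tcp_pos'])
print('pad',blob('top',a,(95,135),(68,255),(0,255),(185,190,260,240),.018))
bl=blob('top',a,(5,25),(65,255),(40,255),(195,192,250,240),.038);print('stamp block+knob',bl)
print('jar s',blob('scene',b,(168,8),(60,255),(100,255),(290,238,322,268),.046))
save(np.hstack([cv2.resize(a[190:245,185:260],(0,0),fx=5,fy=5),cv2.resize(b[200:290,195:290],(0,0),fx=4,fy=3.0556)]),'p6.png')
```

```text
[ 0.42684636 -0.041638    0.16044522]
pad {'c': (568.0, 95.9), 'size': (89.3, 62.5), 'ang': 1.5, 'circ': (568.0, 95.7, 105.6), 'px': array([222.8, 213.8])}
stamp block+knob {'c': (567.4, 99.5), 'size': (61.5, 32.2), 'ang': -1.0, 'circ': (567.6, 96.5, 64.2), 'px': array([219.3, 211.6])}
jar s {'c': (420.5, -34.3), 'size': (59.6, 48.4), 'ang': -45.5, 'circ': (421.3, -33.8, 59.9), 'px': array([305.4, 251. ])}
```

View pics/p6.png

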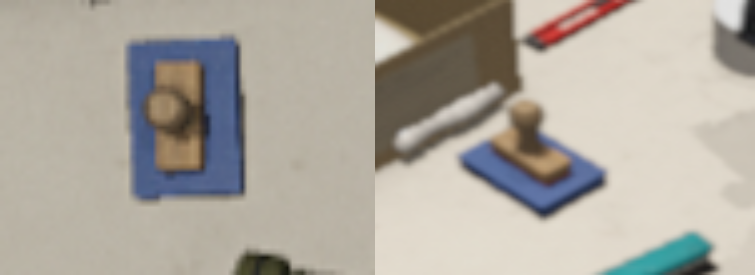

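The stamp stands centred on the pad (block centre (180,116) against pad (185,118) in the crop, and the difference is parallax). Now the jar.

Call:
{"method": "step_arm", "body": {"series": [[[0,0,-1],0],[[0,0,-1],0],[[0,0,-1],0],[[0,0,-1],0],[[0,0,-0.8],0],[[0,0,-0.35],0],[[0,0,0],0]]}}

```text
time_s: 23.22
tcp_pos: [0.426, -0.0416, 0.0054]
orientation: [-0.0, 1.0, 0.013, -0.001]
force: [-0.0, 0.4, -0.3]
grip_width: 0.0852
finger_force: 0.0
```

Call:
{"method": "step_arm", "body": {"series": [[[0,0,0],0],[[0,0,0],0],[[0,0,0],0],[[0,0,0],0],[[0,0,0],0],[[0,0,0],0]], "grip": 0}}

```text
time_s: 23.98
tcp_pos: [0.4267, -0.0422, 0.0069]
orientation: [0.0, 1.0, 0.013, 0.001]
force: [-0.2, 2.0, 6.8]
grip_width: 0.0526
finger_force: 30.9
```

Call:
{"method": "step_arm", "body": {"series": [[[0,0,0.6],0],[[0,0,1],0],[[0.962,0.133,0],0],[[0.962,0.133,0],0],[[0.962,0.133,0],0],[[0.962,0.133,0],0],[[0.962,0.133,0],0],[[0,0,0],0]]}}

```text
time_s: 24.98
tcp_pos: [0.5729, -0.0221, 0.0543]
orientation: [0.0, 1.0, 0.013, 0.002]
force: [-0.2, -0.6, -1.0]
grip_width: 0.0522
finger_force: 31.8
```

Call:
{"method": "step_arm", "body": {"series": [[[0,0,-0.9],0],[[0,0,-0.5],0],[[0,0,-0.19],0],[[0,0,0],0],[[0,0,0],0]]}}

```text
time_s: 25.6
tcp_pos: [0.5676, -0.022, 0.0071]
orientation: [-0.0, 1.0, 0.013, -0.002]
force: [-4.3, 0.6, 6.5]
grip_width: 0.052
finger_force: 32.2
```

Call:
{"method": "step_arm", "body": {"series": [[[0,0,0],0],[[0,0,0],0],[[0,0,0],0],[[0,0,0.4],0],[[0,0,1],0],[[0,0,1],0],[[0,0,1],0],[[0,0,1],0]], "grip": 1}}

```text
time_s: 26.6
tcp_pos: [0.5702, -0.0221, 0.1401]
orientation: [0.0, 1.0, 0.013, 0.0]
force: [-0.4, 0.6, 0.5]
grip_width: 0.0854
finger_force: 0.0
```

Call:
{"method": "step_arm", "body": {"series": [[[-1,-0.3,0.3],0],[[-1,-0.3,0],0],[[-1,-0.3,0],0],[[-1,-0.3,0],0],[[-1,-0.3,0],0],[[0,0,0],0],[[0,0,0],0]]}}

```text
time_s: 27.48
tcp_pos: [0.4215, -0.0673, 0.1481]
orientation: [0.0, 1.0, 0.013, 0.001]
force: [-0.0, -0.1, -0.5]
grip_width: 0.0851
finger_force: 0.0
```

Run:
```python
from meas import *
a=img('top');b=img('scene');save(a,'top_j.png')
o=manip.get_obs();print(o['tcp_pos'],o['orientation'])
print('pad',blob('top',a,(95,135),(68,255),(0,255),(185,190,260,240),.018))
for s in(38,45,50):print('jar',blob('top',a,(165,10),(s,255),(100,255),(235,190,290,240),.046)) 
print('roll',blob('top',a,(0,180),(0,15),(140,255),(280,185,335,226),.061))
print('roll s',blob('scene',b,(0,180),(0,15),(165,255),(275,188,312,212),.061))
print('jar s',blob('scene',b,(168,8),(60,255),(100,255),(240,200,300,258),.046))
for w in(100,108,118,128):print('stap',blob('top',a,(75,100),(w,255),(60,255),(175,245,240,285),.036))
```

```text
[ 0.42174499 -0.06718284  0.14781374] [1.83673335e-04 9.99912988e-01 1.31539024e-02 9.78147791e-04]
pad {'c': (567.9, 95.8), 'size': (89.4, 62.5), 'ang': 1.3, 'circ': (568.0, 95.7, 105.6), 'px': array([221.6, 215.2])}
jar {'c': (566.7, -22.7), 'size': (54.0, 52.8), 'ang': 43.6, 'circ': (566.4, -22.7, 55.2), 'px': array([261.8, 212.5])}
jar {'c': (566.6, -22.6), 'size': (54.0, 52.5), 'ang': 43.5, 'circ': (566.2, -22.8, 54.9), 'px': array([261.2, 212.7])}
jar {'c': (566.5, -23.0), 'size': (53.3, 52.1), 'ang': 43.6, 'circ': (565.9, -22.9, 54.3), 'px': array([262. , 212.1])}
roll {'c': (573.1, -140.8), 'size': (84.0, 83.7), 'ang': 32.8, 'circ': (573.1, -140.8, 84.9), 'px': array([304.5, 208.7])}
roll s {'c': (587.3, -128.2), 'size': (87.5, 49.9), 'ang': -52.0, 'circ': (576.1, -136.7, 87.8), 'px': array([286. , 200.7])}
jar s {'c': (560.9, -14.3), 'size': (59.3, 47.9), 'ang': -43.4, 'circ': (561.0, -14.3, 60.2), 'px': array([266.1, 227.6])}
stap {'c': (420.8, 134.7), 'size': (117.6, 24.4), 'ang': 83.9, 'circ': (420.8, 134.8, 118.2), 'px': array([211.7, 265.7])}
stap {'c': (420.8, 134.7), 'size': (117.6, 24.4), 'ang': 83.9, 'circ': (420.8, 134.8, 118.2), 'px': array([209.9, 265.2])}
stap {'c': (420.7, 134.7), 'size': (117.5, 24.0), 'ang': 83.9, 'circ': (420.5, 134.8, 118.1), 'px': array([212.5, 265.6])}
stap {'c': (420.8, 134.4), 'size': (117.1, 23.8), 'ang': 84.1, 'circ': (420.8, 134.6, 117.7), 'px': array([209.2, 265.7])}
```

The jar is correct along the row (y -22.7 against -22.5) but about 3.5 mm low in x. I'll nudge it.

Call:
{"method": "step_arm", "body": {"series": [[[1,0.3,0],0],[[1,0.3,0],0],[[1,0.3,0],0],[[1,0.3,0],0],[[1,0.3,0],0],[[0,0,0],0],[[0,0,-0.7],0],[[0,0,-1],0]]}}

```text
time_s: 28.58
tcp_pos: [0.5708, -0.022, 0.0963]
orientation: [0.0, 1.0, 0.013, 0.001]
force: [0.8, -0.0, -0.6]
grip_width: 0.0852
finger_force: 0.0
```

Call:
{"method": "step_arm", "body": {"series": [[[0,0,-1],0],[[0,0,-1],0],[[0,0,-0.7],0],[[0,0,-0.3],0],[[0,0,0],0]]}}

```text
time_s: 29.2
tcp_pos: [0.5697, -0.0221, 0.0059]
orientation: [-0.0, 1.0, 0.013, -0.001]
force: [0.1, -0.8, 0.1]
grip_width: 0.0854
finger_force: 0.0
```

Call:
{"method": "step_arm", "body": {"series": [[[0,0,0],0],[[0,0,0],0],[[0,0,0],0],[[0,0,0],0],[[0,0,0],0],[[0,0,0.2],0],[[0,0,0],0],[[0,0,0],0]], "grip": 0}}

```text
time_s: 30.2
tcp_pos: [0.57, -0.0221, 0.0122]
orientation: [-0.0, 1.0, 0.013, -0.0]
force: [-0.1, -0.5, -1.0]
grip_width: 0.0529
finger_force: 31.5
```

Call:
{"method": "step_arm", "body": {"series": [[[0.12,0,0],0],[[0,0,0],0],[[0,0,-0.1],0],[[0,0,-0.06],0],[[0,0,0],0],[[0,0,0],0]]}}

```text
time_s: 30.95
tcp_pos: [0.5735, -0.0221, 0.0075]
orientation: [-0.0, 1.0, 0.013, -0.0]
force: [-1.0, -0.3, 0.6]
grip_width: 0.0523
finger_force: 31.6
```

Call:
{"method": "step_arm", "body": {"series": [[[0,0,0],0],[[0,0,0],0],[[0,0,0],0],[[0,0,0.4],0],[[0,0,1],0],[[0,0,1],0],[[0,0,1],0],[[0,0,1],0]], "grip": 1}}

```text
time_s: 31.95
tcp_pos: [0.5737, -0.0221, 0.1414]
orientation: [0.0, 1.0, 0.013, 0.0]
force: [0.1, -0.4, -0.3]
grip_width: 0.0852
finger_force: 0.0
```

Call:
{"method": "step_arm", "body": {"series": [[[-1,0,0.3],0.4],[[-1,0,0],1],[[-1,0,0],1],[[-1,0,0],1],[[-1,0,0],1],[[0,0,0],1],[[0,0,0],0],[[0,0,0],0]]}}

```text
time_s: 32.95
tcp_pos: [0.4244, -0.0222, 0.149]
orientation: [0.0, 0.925, 0.379, 0.001]
force: [-0.2, -0.6, -0.2]
grip_width: 0.0856
finger_force: 0.0
```

Run:
```python
from meas import *
a=img('top');b=img('scene');save(a,'top_j2.png')
o=manip.get_obs();print(o['tcp_pos'],o['orientation'])
print('pad',blob('top',a,(95,135),(68,255),(0,255),(185,190,260,240),.018))
print('jar',blob('top',a,(165,10),(45,255),(100,255),(235,190,290,240),.046)) 
h=cv2.cvtColor(b,cv2.COLOR_RGB2HSV)
print('stap s',blob('scene',b,(75,100),(100,255),(100,255),(230,265,290,315),.036))
```

```text
[ 0.42429257 -0.02214463  0.14873013] [1.48337116e-04 9.25169122e-01 3.79555014e-01 2.53780168e-04]
pad {'c': (568.2, 95.8), 'size': (89.7, 62.5), 'ang': 1.4, 'circ': (567.9, 95.8, 105.5), 'px': array([220.8, 214.1])}
jar {'c': (569.4, -22.8), 'size': (53.1, 52.8), 'ang': 41.1, 'circ': (568.8, -22.5, 55.0), 'px': array([261.9, 211.4])}
stap s {'c': (417.2, 141.9), 'size': (116.0, 22.4), 'ang': 84.1, 'circ': (418.2, 141.7, 116.4), 'px': array([258. , 290.2])}
```

Jar is now at (569.3, -22.7), on the line. Next the stapler.

Call:
{"method": "step_arm", "body": {"series": [[[-0.02,0.881,0],0.821],[[-0.02,0.881,0],0.821],[[-0.02,0.881,0],0.821],[[-0.02,0.881,0],0.821],[[-0.02,0.881,0],0.821],[[-0.02,0.881,0],0.821],[[0,0,0],0],[[0,0,0],0]]}}

```text
time_s: 34.05
tcp_pos: [0.4201, 0.1361, 0.1483]
orientation: [0.0, 0.743, 0.669, -0.0]
force: [-0.4, -0.5, 0.0]
grip_width: 0.0853
finger_force: 0.0
```

Call:
{"method": "step_arm", "body": {"series": [[[0,0,-1],0],[[0,0,-1],0],[[0,0,-1],0],[[0,0,-1],0],[[0,0,-0.6],0],[[0,0,-0.2],0],[[0,0,0],0]]}}

```text
time_s: 34.92
tcp_pos: [0.4203, 0.1359, 0.0045]
orientation: [-0.0, 0.743, 0.669, -0.0]
force: [0.2, 0.0, -1.1]
grip_width: 0.0856
finger_force: 0.0
```

Call:
{"method": "step_arm", "body": {"series": [[[0,0,0],0],[[0,0,0],0],[[0,0,0],0],[[0,0,0],0],[[0,0,0],0],[[0,0,0],0],[[0,0,0],0],[[0,0,0],0]], "grip": 0, "squeeze": 40}}

```text
time_s: 35.92
tcp_pos: [0.4205, 0.1366, 0.0051]
orientation: [0.0, 0.743, 0.67, 0.0]
force: [-0.3, 0.1, 5.5]
grip_width: 0.0245
finger_force: 39.0
```

Call:
{"method": "step_arm", "body": {"series": [[[0,0,0.6],0],[[0,0,1],0],[[0,0,0.6],0],[[0.44,0.245,0],-0.939],[[0.44,0.245,0],-0.939],[[0.44,0.245,0],-0.939],[[0.44,0.245,0],-0.939],[[0.44,0.245,0],-0.939]]}}

```text
time_s: 36.92
tcp_pos: [0.486, 0.1734, 0.0703]
orientation: [-0.0, 0.919, 0.393, -0.0]
force: [-0.3, 0.0, -2.0]
grip_width: 0.024
finger_force: 39.6
```

Call:
{"method": "step_arm", "body": {"series": [[[0.44,0.245,0],-0.939],[[0.44,0.245,0],-0.939],[[0.44,0.245,0],-0.939],[[0.44,0.245,0],-0.939],[[0.44,0.245,0],-0.939],[[0.44,0.245,0],-0.939],[[0,0,0],0],[[0,0,0],0]]}}

```text
time_s: 37.92
tcp_pos: [0.5641, 0.217, 0.07]
orientation: [0.0, 1.0, 0.014, -0.001]
force: [-0.2, -0.6, -1.3]
grip_width: 0.0241
finger_force: 39.6
```

Call:
{"method": "step_arm", "body": {"series": [[[0,0,-0.8],0],[[0,0,-0.8],0],[[0,0,-0.4],0],[[0,0,0],0],[[0,0,-0.19],0],[[0,0,0],0],[[0,0,0],0]]}}

```text
time_s: 38.8
tcp_pos: [0.5656, 0.2174, 0.0053]
orientation: [-0.0, 1.0, 0.013, 0.0]
force: [-0.6, -0.2, -2.1]
grip_width: 0.024
finger_force: 39.5
```

Call:
{"method": "step_arm", "body": {"series": [[[0,0,-0.04],0],[[0,0,0],0],[[0,0,0],0]]}}

```text
time_s: 39.17
tcp_pos: [0.5656, 0.2174, 0.0052]
orientation: [-0.0, 1.0, 0.013, 0.001]
force: [-2.1, -1.4, 8.3]
grip_width: 0.0242
finger_force: 40.6
```

Call:
{"method": "step_arm", "body": {"series": [[[0,0,0],0],[[0,0,0],0],[[0,0,0],0],[[0,0,0.4],0],[[0,0,1],0],[[0,0,1],0],[[0,0,1],0],[[0,0,1],0]], "grip": 1}}

```text
time_s: 40.17
tcp_pos: [0.5654, 0.2173, 0.1374]
orientation: [-0.0, 1.0, 0.013, 0.0]
force: [0.0, 0.3, 0.1]
grip_width: 0.0855
finger_force: 0.0
```

Call:
{"method": "step_arm", "body": {"series": [[[-0.8,-1,0.3],0],[[-0.8,-1,0],0],[[-0.8,-1,0],0],[[-0.8,-1,0],0],[[-0.8,-1,0],0],[[-0.5,-1,0],0],[[0,-1,0],0],[[0,-1,0],0]]}}

```text
time_s: 41.18
tcp_pos: [0.4302, -0.0236, 0.1455]
orientation: [0.0, 1.0, 0.013, 0.001]
force: [-0.4, 0.0, -0.1]
grip_width: 0.0853
finger_force: 0.0
```

Call:
{"method": "step_arm", "body": {"series": [[[0,-1,0],0],[[0,-1,0],0],[[0,-1,0],0],[[0,-1,0],0],[[0,0,0],0],[[0,0,0],0]]}}

```text
time_s: 41.92
tcp_pos: [0.4301, -0.1422, 0.1449]
orientation: [-0.0, 1.0, 0.012, 0.0]
force: [0.7, -0.5, 0.3]
grip_width: 0.0854
finger_force: 0.0
```

Run:
```python
from meas import *
a=img('top');b=img('scene');A=(0,180)
o=manip.get_obs();print(o['tcp_pos'])
print('pad',blob('top',a,(95,135),(68,255),(0,255),(185,190,260,240),.018))
print('jar',blob('top',a,(165,10),(45,255),(100,255),(235,190,290,240),.046)) 
print('stap',blob('top',a,(75,100),(108,255),(60,255),(160,185,205,245),.036))
print('stap s',blob('scene',b,(75,100),(100,255),(60,255),(165,225,225,300),.036))
print('calc',blob('top',a,A,(0,255),(0,150),(112,198,166,238),.015))
print('roll',blob('top',a,A,(0,15),(140,255),(280,185,335,226),.061))
t=cv2.imread('pics/top0.png')[:,:,::-1].copy()
for im in(t,a):print('cutter',blob('top',im,(170,8),(120,255),(60,255),(250,150,320,180),.016),'box',blob('top',im,(160,178),(80,255),(60,255),(375,205,415,280),.045))
save(np.hstack([cv2.resize(a[180:290,110:340],(0,0),fx=2.0,fy=2.0),cv2.resize(b[180:320,130:320],(0,0),fx=1.78,fy=1.5715)]),'p7.png')
```

```text
[ 0.43003655 -0.14173343  0.14474052]
pad {'c': (568.0, 95.8), 'size': (89.3, 62.4), 'ang': 1.5, 'circ': (567.9, 95.8, 105.5), 'px': array([222. , 213.8])}
jar {'c': (569.4, -22.7), 'size': (53.5, 52.8), 'ang': 41.9, 'circ': (568.8, -22.6, 54.9), 'px': array([262. , 211.1])}
stap {'c': (563.4, 214.8), 'size': (118.1, 23.3), 'ang': 1.4, 'circ': (563.5, 214.0, 118.3), 'px': array([179.1, 213.5])}
stap s {'c': (561.8, 222.8), 'size': (121.4, 24.7), 'ang': 1.3, 'circ': (561.8, 223.0, 121.5), 'px': array([200.2, 275.6])}
calc {'c': (561.2, 332.9), 'size': (120.4, 72.5), 'ang': -89.0, 'circ': (560.6, 333.1, 134.9), 'px': array([140. , 218.8])}
roll {'c': (573.8, -140.9), 'size': (83.8, 82.7), 'ang': 89.8, 'circ': (573.0, -140.9, 85.0), 'px': array([304.8, 206.7])}
cutter {'c': (704.4, -93.0), 'size': (149.1, 22.4), 'ang': -85.5, 'circ': (699.5, -93.3, 149.1), 'px': array([286.9, 164.6])} box {'c': (469.9, -417.2), 'size': (146.5, 9.8), 'ang': -0.6, 'circ': (469.8, -418.5, 146.6), 'px': array([404. , 244.9])}
cutter {'c': (704.3, -93.0), 'size': (149.1, 22.4), 'ang': -85.5, 'circ': (699.5, -93.3, 149.1), 'px': array([287.7, 164.8])} box {'c': (469.8, -417.2), 'size': (146.5, 9.8), 'ang': -0.6, 'circ': (469.8, -418.5, 146.5), 'px': array([403.8, 241.9])}
```

View pics/p7.png

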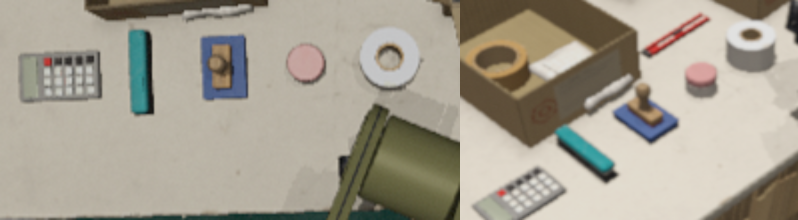

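The last picture shows the whole row straight: calculator, stapler, pad with the stamp upright, jar and roll. The box and cutter haven't moved, and everything measures within about 2 mm of its place.

```bash
python3 -c "
from cell import job
print(job.hand_in())"
```

```text
the job is handed in; nothing more can be done
None
```

The stamping station is set up and handed in at about 42 s of robot time: pad, upright stamp, jar and stapler each measured within about 2 mm of their places in the top camera view, and the crimson-striped box and red cutter have not moved.

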